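# Take the tipped pillar off the turntable and clamp it for gluing

## Task

One wooden pillar for the model stable has tipped over on the free-running turntable: lift it off without setting the turntable spinning or upsetting the two short pillars that stand on it, and lay it, without dropping it, in the V saddles of the gluing cradle with its blue square foot towards the red sliding stop. Then let go and slide the stop up until the pillar is held end to end, foot against the stop and head against the fixed fence, with no gap left. Leave everything else on the bench where it is.

Things in the scene. Friction and masses are not known exactly. Their poses are not given: they have to be found in the camera images.
- pillar: tipped light-wood pillar, loose, 120 long, about 50 g, lying on the turntable plate. Origin on its axis at mid-length, 15 above the plate; +x runs from foot to head. Round shaft of diameter 20 (x -50 to +48), blue square foot 30 x 30 x 10 thick (x -60 to -50), round head of diameter 30, 12 thick (x +48 to +60). Best gripped from above across mid-shaft
- pillar_foot (a point): centre of the outer face of the pillar's blue square foot
- pillar_head (a point): centre of the outer face of the pillar's round head
- turntable: turntable: fixed foot; origin on its axis on the bench. On it a grey round plate of diameter 330, flat top 55 above the bench, turns with almost no friction at a light touch, with no stops
- plate (a joint): angle of the turntable plate (rad), positive anticlockwise from above; no preferred angle
- post_a: short pillar standing upright on the turntable plate, loose, 72 high, blue square foot 32 x 32 x 12, round shaft of diameter 20, round head of diameter 30; origin at the centre of its underside
- post_b: short pillar standing upright on the turntable plate, loose, 72 high, blue square foot 32 x 32 x 12, round shaft of diameter 20, round head of diameter 30; origin at the centre of its underside
- cradle: gluing cradle, fixed. Origin on the bench below the middle of the clamped pillar; +x from the red stop to the dark wood fence. Base board 60 wide, 12 thick (x -140 to +85). Two 90-degree V saddles, 6 thick, at x -32 and +32, about 51 wide, tips 52 above the bench, carry the shaft with its axis at y = 0, 45 above the bench; room for fingers between them (58)
- stop (a joint): travel of the red sliding stop towards the fence (m): 0 is fully back, its face 160 from the fence; 0.040 leaves exactly the pillar's length; end of travel 0.050. Slides with about 1.5 N friction (plus light damping) and stays where it is left
- stop_grip (a point): grip point on the steel upright round post of the stop: diameter 18, from 62 to 102 above the bench; this point is on its axis 86 above the bench, 12 behind the stop's face. The red stop below it is 24 long, 40 wide
- stop_face (a point): centre of the stop's face that meets the pillar's foot, 45 above the bench
- fence_face (a point): centre of the fence's face that meets the pillar's head: 45 above the bench, at cradle x = +60. Fence 14 thick, 44 wide, top 62 above the bench. The pillar may first be laid up to about 12 short of it, before its head would meet a saddle
- glue_bottle: white round glue bottle with orange cap, diameter 56, height 150, upright, loose; origin at the centre of its underside
- mallet: hammer 240 long lying on the bench left of the turntable, loose
- finial: small turned wooden finial, diameter 38, height 50, upright, loose; origin at the centre of its underside
- scraper: screwdriver 190 long lying on the bench, loose
There are look-alikes about, which are no part of the job. What is shaped like the pillar but turquoise is not meant.

How it is judged:
On the way, in this order (a step that is already met when the one before it is completed fails the run):
1. the pillar is lifted clear of the turntable, its middle at least 45 mm above the plate (height (world z) of pillar above 0.1 m and contact force between pillar and turntable below 0.05 N), for 0.1 s.
2. the pillar lies in the saddles of the cradle, head towards the fence (within 20 mm of it), let go (distance between pillar_head and fence_face below 0.02 m and angle between the x axis of pillar and the x axis of cradle, either way round below 0.1 rad and contact force between the fingers and pillar below 0.05 N), for 0.2 s.
At the end, for the whole second after the job is handed in: The pillar lies still and released in the cradle, the centre of its head within 5 mm of the fence's face centre and the centre of its foot within 5 mm of the stop's face centre; both short pillars still stand upright (within 0.15 rad) on the turntable plate (distance between pillar_head and fence_face below 0.005 m and distance between pillar_foot and stop_face below 0.005 m and contact force between the fingers and pillar below 0.05 N and linear speed of pillar below 0.02 m/s and angle between each of post_a, post_b's own z axis and vertical below 0.15 rad and height (world z) of each of post_a, post_b above 0.045 m and horizontal distance between each of post_a, post_b and turntable below 0.165 m); the robot touches nothing.
It fails at once if the turntable is set spinning (faster than 1.5 rad/s) (velocity of joint plate above 1.5 rad/s or velocity of joint plate below -1.5 rad/s).
It fails at once if a short pillar is knocked over (tilts more than 0.35 rad) or falls off the turntable (angle between any of post_a, post_b's own z axis and vertical above 0.35 rad or height (world z) of any of post_a, post_b below 0.03 m).
It fails at once if the pillar is dropped or thrown (faster than 0.7 m/s, as after a fall of 25 mm, while not held) (linear speed of pillar above 0.7 m/s and contact force between the fingers and pillar below 0.05 N).
It fails at once if another loose thing on the bench is shifted by more than 40 mm (distance of any of glue_bottle, mallet, finial, scraper from where it was at the start of the episode above 0.04 m).
It also fails if it takes over 64 s, if anything falls off the work surface, if the arm or the gripper's body presses on something with over 40 N, if the wrist force passes 120 N, or if a joint passes its speed limit or range.

## Robot

A 7-joint arm with a two-finger parallel gripper is mounted at the origin on the work surface. World frame = base frame: x ahead of the robot, y to its left, z up, the work surface at z = 0. Lengths are in m, angles in rad, forces in N, time in s.
With the tool pointing down it reaches from about 0.4 to 0.875 m from the base axis. Payload 6.5 kg.
Tool frame: the origin (TCP) lies at the centre of the arm's flange, where the gripper is bolted on; the fingertips stand 166 mm ahead of it and the grasp point (between the pads) lies 147 mm ahead of it; z points along the fingers, y is the direction in which the jaws open and shut (so a half turn about z gives the same grasp; the last joint's range is limited). The gripper opens to 88 mm and grips with 3 to 60 N. Pads are 18 mm wide; open, the fingers measure 123 mm over their backs; the gripper's body (75 mm by 187 mm) begins 45 mm behind the grasp point.
Start: joints at [1.236, 0.536, -0.004, 1.538, 0.003, 1.067, -0.071], TCP at [0.173, -0.627, 0.405] pointing down, gripper open.
Joint ranges: [-2.7, 2.7], [-0.37, 2.16], [-1.27, 1.26], [0.24, 2.4], [-1.31, 4.45], [0.19, 1.91], [-2.76, 2.76]. Speed limits (rad/s): [2.39, 2.39, 3.14, 3.14, 3.14, 3.14, 3.14].

## Interface

Orientations are given as a unit quaternion [w, x, y, z].
In Python, from cell import bot gives the robot as it stands.
- The arm moves only by the tool drive_tool, never from a script. Its argument "deltas" is a list of rows, each an object with "travel": the shift along the tool's x, y, z in m, a list of three; "rotation": the turn, a rotation vector about the tool's x, y, z in rad, a list of three. In form: [{"travel": [tx, ty, tz], "rotation": [rx, ry, rz]}, ...]. A call has 1 to 5 rows; each row shifts and turns the commanded pose from where the row before left it, along the tool's axes as they then stand; what a row does not reach is not made up. A row lasts 1/8 s, in which the tool goes at most 62.5 mm and 10.7 degrees, less where a joint would pass 70% of its speed; a pose out of reach is approached as far as the arm can. A call with a gripper value outside its range is refused whole. "gripper" is the opening, from 0 (shut) to 1 (fully open), set as the call begins (left out, the last holds). The fingers move at their own pace and stop on an object; the grip force is fixed at half the most. Time passes only in rows, so rows that do not move let the fingers close. It gives the time, the measured TCP pose, the force and the opening at its end, in the units of the state.
- bot.observe(): the state, without advancing time (a new reading comes with each control period).
- bot.get_image(name): name is "side" or "top" or "wrist"; returns the picture (480x640x3 uint8, red, green, blue); there is no depth.
- bot.camera_info(name): a dict with "K" (3x3 intrinsics, pixels), "R" (3x3) and "t" (3): a world point X has camera coordinates R X + t; the wrist camera has in their place "tool_from_camera" (4x4, takes a point from camera to tool coordinates, whose origin is the TCP and whose axes are the flange's). Camera axes: x right, y down, z forward; pixel columns grow to the right and rows downward; lengths in m; the calibration is good to about 2 mm. The wrist camera is an equidistant fisheye: a pixel r from the principal point sees the ray r / f radians off the axis. A picture is of the moment at which its call begins: read the wrist's pose just before it. camera_info takes no time and is no camera call.
- bot.hand_in(): hands the job in, once; it reports no verdict.
The state is a dict: "time": time; "joint_pos": joint angles; "joint_velocities": joint speeds; "joint_efforts": joint torques, N m; "tool_pos": TCP position; "tcp_rot": TCP orientation; "wrist_force": force on the tool from outside, world axes, zero at the start; "moment": the same for the moment, N m; "width": finger opening in m.
Only numpy, scipy, OpenCV 4.12 (cv2) and the standard library are available. Lean on these libraries where they do the work, as an engineer would, in place of code of your own. Each camera call takes 0.05 s, during which the arm holds its last target.

## Working session

There is one attempt and no reset: what is moved stays moved. The work goes in short steps, Python scripts to look and compute and a tool call to move; the robot and the scene stay as the last step left them, time stands still between calls to the robot, and variables do not carry over. Pictures are saved under pics/ and viewed, and the job is handed in when it is done.

Besides the shell and the picture viewer there is one more tool, called after "Request:" in YAML: its name, and indented under it one key for each argument. drive_tool: Moves the arm, as the interface text tells. Its arguments: {"type":"object","properties":{"deltas":{"type":"array","items":{"type":"object","properties":{"travel":{"type":"array","items":{"type":"number"}},"rotation":{"type":"array","items":{"type":"number"}}}}},"gripper":{"type":"number"}},"required":["deltas"]}

```bash
mkdir -p pics; ls; python3 - <<'E'
from cell import bot
import cv2,json
for n in ("side","top","wrist"):
    im=bot.get_image(n); cv2.imwrite(f"pics/{n}0.png",im[:,:,::-1])
    print(n,{k:(v.round(4).tolist() if hasattr(v,'round') else v) for k,v in bot.camera_info(n).items()})
print(bot.observe())
E
```

```text
pics
side {'K': [[441.308, 0.0, 320.5907], [0.0, 441.308, 238.9707], [0.0, 0.0, 1.0]], 'R': [[-0.8912, -0.4532, 0.018], [-0.2889, 0.5365, -0.7929], [0.3497, -0.7119, -0.609]], 't': [0.5339, 0.2341, 0.9445]}
top {'K': [[461.4152, 0.0, 319.9388], [0.0, 461.4152, 236.8283], [0.0, 0.0, 1.0]], 'R': [[-0.1113, -0.9938, -0.0064], [-0.9717, 0.1101, -0.2091], [0.2085, -0.0171, -0.9779]], 't': [0.059, 0.5934, 1.1911]}
wrist {'K': [[371.6483, 0.0, 319.2027], [0.0, 371.6483, 238.7745], [0.0, 0.0, 1.0]], 'tool_from_camera': [[0.0008, -0.9577, -0.2878, 0.0744], [1.0, 0.0007, 0.0003, -0.0006], [-0.0001, -0.2878, 0.9577, 0.021], [0.0, 0.0, 0.0, 1.0]]}
{'time': 0.15, 'joint_pos': array([ 1.23583402,  0.53700598, -0.00443326,  1.53862008,  0.00257435,
        1.06728782, -0.0712168 ]), 'joint_velocities': array([-0.00100041, -0.00312166, -0.00080405, -0.00208482, -0.0009808 ,
       -0.00101471, -0.00107802]), 'joint_efforts': array([ 1.89292623e-03, -5.71326649e+01,  9.92072225e-01, -2.51829243e+01,
       -5.61837049e-02,  1.52733101e-02,  1.17847321e-04]), 'tool_pos': array([ 0.17254521, -0.62642715,  0.40404145]), 'tcp_rot': array([-6.45380351e-04,  9.90981701e-01,  1.33995654e-01, -1.27107895e-04]), 'wrist_force': array([-0.95473414, -0.36474682, -0.38082623]), 'moment': array([-0.00071815,  0.00355837,  0.01589539]), 'width': 0.0880559132952718}
```

View pics/top0.png

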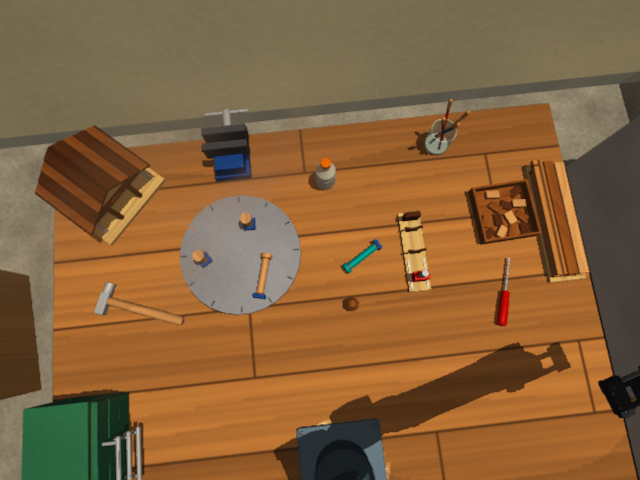

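View pics/side0.png

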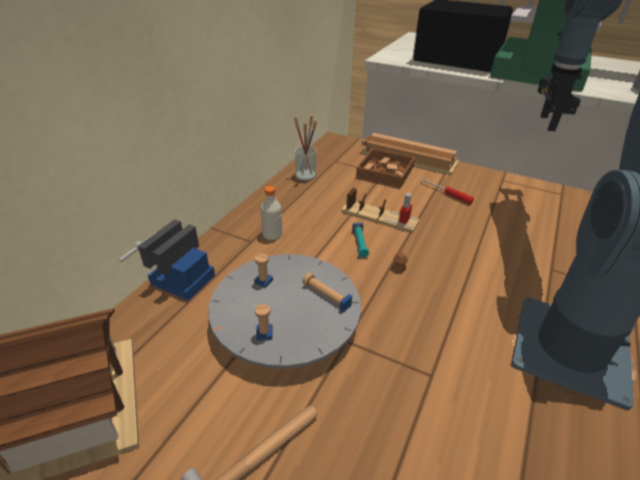

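View pics/wrist0.png

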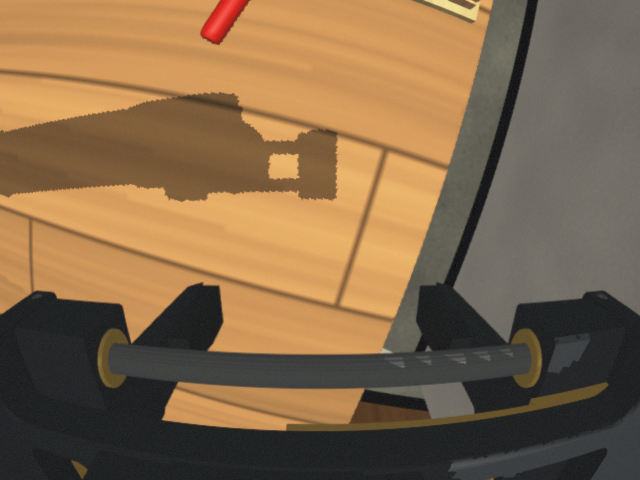

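The top view shows the turntable at about (240,254). The pillar's blue foot is near (260,294) and its head near (266,257); the posts are at about (247,221) and (201,258). The cradle runs from the red stop (421,276) to the dark fence (410,215). Next I'll zoom in to measure.

```bash
cat > h.py <<'E'
import numpy as np,cv2
from cell import bot
def ray(n,u,v):
    c=bot.camera_info(n);K,R,t=map(np.array,(c['K'],c['R'],c['t']))
    return -R.T@t, R.T@np.linalg.inv(K)@np.array([u,v,1.])
def onz(n,u,v,z):
    o,d=ray(n,u,v); return o+d*(z-o[2])/d[2]
def proj(n,X):
    c=bot.camera_info(n);p=np.array(c['K'])@(np.array(c['R'])@X+np.array(c['t']));return p[:2]/p[2]
def qR(q):
    from scipy.spatial.transform import Rotation as Ro
    return Ro.from_quat([q[1],q[2],q[3],q[0]]).as_matrix()
def wonz(u,v,z,pos,q):
    c=bot.camera_info('wrist');K=np.array(c['K']);T=np.array(c['tool_from_camera'])
    x,y=u-K[0,2],v-K[1,2];r=np.hypot(x,y);th=r/K[0,0]
    d=np.array([np.sin(th)*x/max(r,1e-9),np.sin(th)*y/max(r,1e-9),np.cos(th)])
    R=qR(q);d=R@T[:3,:3]@d;o=R@T[:3,3]+pos
    return o+d*(z-o[2])/d[2]
E
python3 - <<'E'
import cv2
a=cv2.imread('pics/top0.png')
cv2.imwrite('pics/z1.png',cv2.resize(a[190:320,175:305],(780,780*130//130)[:1]+(600,) if 0 else (600,600),interpolation=cv2.INTER_CUBIC))
cv2.imwrite('pics/z2.png',cv2.resize(a[200:300,380:460],(480,600),interpolation=cv2.INTER_CUBIC))
from h import *
for n,p,z in [('tt',(240,254),.055),('foot',(260,294),.07),('head',(266,257),.07),('stop',(421,276),.08),('fence',(410,215),.062)]: print(n,onz('top',*p,z).round(4))
E
```

```text
tt [0.575  0.2131 0.055 ]
foot [0.4595 0.1663 0.07  ]
head [0.5561 0.142  0.07  ]
stop [ 0.4581 -0.2598  0.08  ]
fence [ 0.6295 -0.2602  0.062 ]
```

View pics/z1.png

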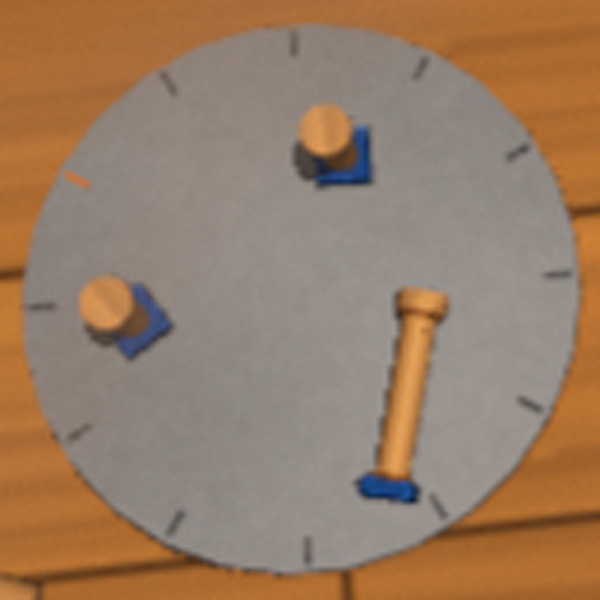

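View pics/z2.png

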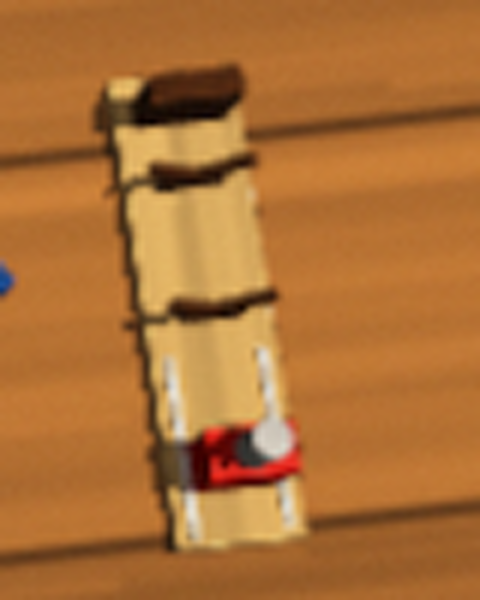

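The crop shows the pillar's shaft running from its foot at z1 (390,487) to its head at (422,300), with no post within 60 mm. In the cradle crop, the stop's post top is at z2 (273,440), the board's near end runs (174,548)–(308,533), and the saddles are at y≈175 and y≈303.

```bash
python3 - <<'E'
from h import *
f=lambda n,s,o,p,z: print(n,onz('top',p[0]/s+o[0]-.5+.5/s,p[1]/s+o[1]-.5+.5/s,z).round(4))
s=600/130;o=(175,190)
for n,p,z in [('shaft lo',(397,470),.07),('shaft hi',(418,325),.07),('head',(422,300),.07),('foot',(389,487),.07),('tt l',(23,300),.055),('tt r',(579,300),.055),('tt t',(300,25),.055),('tt b',(305,574),.055),('postA top',(327,130),.127),('postB top',(108,305),.127)]: f(n,s,o,p,z)
s=6;o=(380,200)
for n,p,z in [('poststop',(273,440),.102),('base nl',(174,548),.012),('base nr',(308,533),.012),('base fl',(108,85),.012),('fence tl',(135,80),.062),('fence tr',(240,66),.062),('fence bl',(150,105),.062),('fence br',(243,92),.062),('sad1 l',(150,172),.052),('s1 r',(255,158),.052),('sad2 l',(170,306),.052),('s2 r',(276,293),.052)]: f(n,s,o,p,z)
E
```

```text
shaft lo [0.466  0.1641 0.07  ]
shaft hi [0.5482 0.1449 0.07  ]
head [0.5626 0.1414 0.07  ]
foot [0.4569 0.1695 0.07  ]
tt l [0.5918 0.3766 0.055 ]
tt r [0.555  0.0511 0.055 ]
tt t [0.7419 0.2017 0.055 ]
tt b [0.4143 0.2234 0.055 ]
postA top [0.6548 0.1802 0.127 ]
postB top [0.5687 0.3087 0.127 ]
poststop [ 0.4626 -0.2665  0.102 ]
base nl [ 0.428  -0.2347  0.012 ]
base nr [ 0.4279 -0.2969  0.012 ]
base fl [ 0.6492 -0.2367  0.012 ]
fence tl [ 0.6378 -0.2396  0.062 ]
fence tr [ 0.639  -0.2883  0.062 ]
fence bl [ 0.6254 -0.2446  0.062 ]
fence br [ 0.6266 -0.2877  0.062 ]
sad1 l [ 0.5964 -0.242   0.052 ]
s1 r [ 0.5975 -0.2908  0.052 ]
sad2 l [ 0.5336 -0.2417  0.052 ]
s2 r [ 0.5341 -0.2903  0.052 ]
```

Request:
drive_tool:
  deltas:
    - {"travel":[0,0,0],"rotation":[0,0,0.135]}
    - {"travel":[0,0,0],"rotation":[0,0,0.134]}
    - {"travel":[0.04,-0.045,0],"rotation":[0,0,0]}
    - {"travel":[0.04,-0.045,0],"rotation":[0,0,0]}
    - {"travel":[0.04,-0.045,0],"rotation":[0,0,0]}
  gripper: 1

```text
time: 0.78
tool_pos: [0.2937, -0.4901, 0.4045]
tcp_rot: [-0.0, 1.0, -0.0, -0.0]
wrist_force: [1.7, -0.2, -0.2]
width: 0.0879
```

Request:
drive_tool:
  deltas:
    - {"travel":[0.045,-0.045,0],"rotation":[0,0,0]}
    - {"travel":[0.045,-0.045,0],"rotation":[0,0,0]}
    - {"travel":[0.045,-0.045,0],"rotation":[0,0,0]}
    - {"travel":[0.045,-0.045,0],"rotation":[0,0,0]}
    - {"travel":[0.045,-0.045,0],"rotation":[0,0,0]}

```text
time: 1.4
tool_pos: [0.5148, -0.2692, 0.4047]
tcp_rot: [0.0, 1.0, -0.0, -0.0]
wrist_force: [0.1, -0.8, 0.5]
width: 0.0879
```

Request:
drive_tool:
  deltas:
    - {"travel":[0.01,0,0],"rotation":[0,0,0]}
    - {"travel":[0,0,0],"rotation":[0,0,0]}

```text
time: 1.65
tool_pos: [0.5238, -0.271, 0.4044]
tcp_rot: [0.0, 1.0, 0.0, -0.0]
wrist_force: [-0.9, -0.8, 0.3]
width: 0.0885
```

```bash
python3 - <<'E'
from h import *
s=bot.observe();im=bot.get_image('wrist');cv2.imwrite('pics/w1.png',im[:,:,::-1])
print(s['tool_pos'],s['tcp_rot'],s['time']);np.savez('w1.npz',p=s['tool_pos'],q=s['tcp_rot'])
E
```

```text
[ 0.52376958 -0.27095633  0.40436008] [ 1.29936580e-04  9.99999914e-01  1.92634057e-04 -3.43936290e-04] 1.65
```

View pics/w1.png

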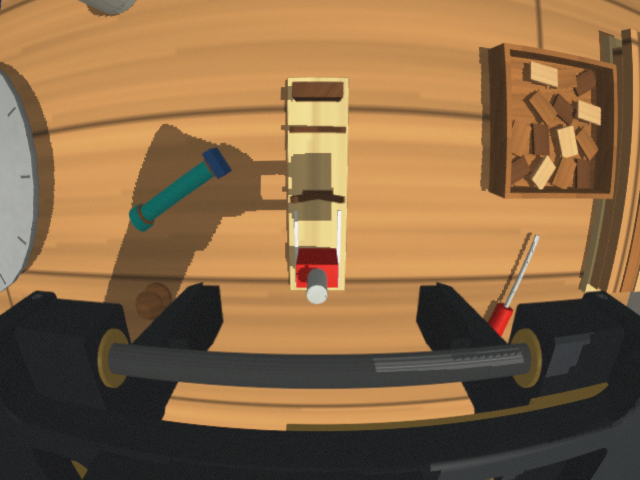

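The wrist view shows the cradle nearly upright in the image. The fence top is around (318,92), the saddles are near rows 128 and 197, and the stop's post top is at (317,294).

```bash
python3 - <<'E'
from h import *
d=np.load('w1.npz');p,q=d['p'],d['q']
a=cv2.imread('pics/w1.png');cv2.imwrite('pics/w1z.png',cv2.resize(a[70:310,270:370],(250*1,600),interpolation=cv2.INTER_CUBIC))
for n,u,v,z in [('fence l',292,98,.062),('fence r',344,98,.062),('s1 l',289,128,.052),('s1 r',345,128,.052),('s2 l',290,198,.052),('s2 r',345,197,.052),('post',317,294,.102),('base l',291,290,.012),('base r',344,289,.012),('base fl',288,79,.012),('base fr',348,79,.012)]: print(n,wonz(u,v,z,p,q).round(4))
E
```

```text
fence l [ 0.6259 -0.2473  0.062 ]
fence r [ 0.6259 -0.2915  0.062 ]
s1 l [ 0.6    -0.2439  0.052 ]
s1 r [ 0.6    -0.2931  0.052 ]
s2 l [ 0.5368 -0.2441  0.052 ]
s2 r [ 0.5377 -0.2939  0.052 ]
post [ 0.4651 -0.2688  0.102 ]
base l [ 0.4274 -0.2397  0.012 ]
base r [ 0.4286 -0.2979  0.012 ]
base fl [ 0.6496 -0.2398  0.012 ]
base fr [ 0.6496 -0.2986  0.012 ]
```

View pics/w1z.png

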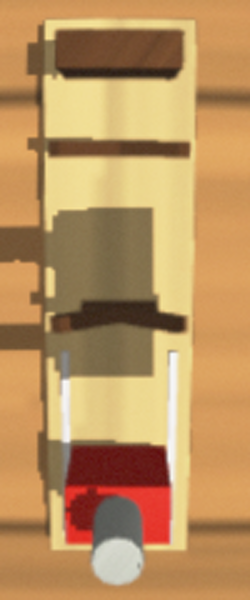

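Request:
drive_tool:
  deltas:
    - {"travel":[-0.003,-0.06,0],"rotation":[0,0,0]}
    - {"travel":[-0.003,-0.06,0],"rotation":[0,0,0]}
    - {"travel":[-0.003,-0.06,0],"rotation":[0,0,0]}
    - {"travel":[-0.003,-0.06,0],"rotation":[0,0,0]}
    - {"travel":[-0.003,-0.06,0],"rotation":[0,0,0]}

```text
time: 2.33
tool_pos: [0.508, 0.0287, 0.4049]
tcp_rot: [0.001, 1.0, -0.002, 0.0]
wrist_force: [0.7, 0.2, -0.1]
width: 0.0881
```

Request:
drive_tool:
  deltas:
    - {"travel":[-0.003,-0.06,0],"rotation":[0,0,0]}
    - {"travel":[0,-0.06,0],"rotation":[0,0,0.115]}
    - {"travel":[0,0,0],"rotation":[0,0,0.114]}
    - {"travel":[0,0,0],"rotation":[0,0,0]}
    - {"travel":[0,0,0],"rotation":[0,0,0]}

```text
time: 2.95
tool_pos: [0.5059, 0.1472, 0.4046]
tcp_rot: [0.0, 0.993, -0.115, -0.0]
wrist_force: [0.7, -0.0, -0.0]
width: 0.088
```

```bash
python3 - <<'E'
from h import *
s=bot.observe();im=bot.get_image('wrist');cv2.imwrite('pics/w2.png',im[:,:,::-1])
print(s['tool_pos'],s['tcp_rot'],s['time']);np.savez('w2.npz',p=s['tool_pos'],q=s['tcp_rot'])
E
```

```text
[0.50594002 0.14718903 0.40463924] [ 4.95889744e-04  9.93372981e-01 -1.14934214e-01 -1.60409433e-05] 2.95
```

View pics/w2.png

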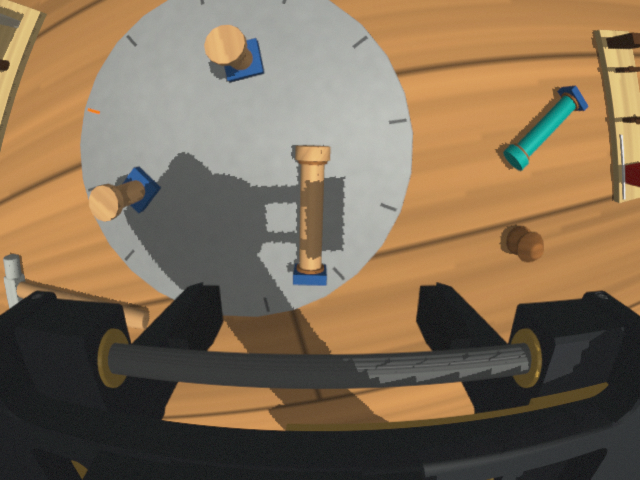

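The wrist view shows the pillar nearly aligned with the image. Its head's outer edge is at about (312,146), its foot at about (310,262–285), and its shaft is centred on column 311.5.

```bash
python3 - <<'E'
from h import *
d=np.load('w2.npz');p,q=d['p'],d['q'];a=cv2.imread('pics/w2.png')
cv2.imwrite('pics/w2z.png',cv2.resize(a[130:300,270:350],(280,595),interpolation=cv2.INTER_CUBIC))
R=qR(q);P=[]
for n,u,v,z in [('head',312,146,.07),('sh hi',312.5,164,.07),('sh lo',311,262,.07),('head/shaft top',312.5,162,.08),('foot inner top',310.5,265,.085),('foot outer top',310.5,276,.085),('foot outer bot',310,285,.055)]:
    X=wonz(u,v,z,p,q);print(n,X.round(4),'tool',(R.T@(X-p)).round(4))
E
```

```text
head [0.5666 0.1393 0.07  ] tool [ 0.0608 -0.0065  0.3346]
sh hi [0.5517 0.1424 0.07  ] tool [ 0.0456 -0.0061  0.3346]
sh lo [0.4668 0.164  0.07  ] tool [-0.042  -0.0078  0.3346]
head/shaft top [0.5541 0.1417 0.08  ] tool [ 0.0481 -0.006   0.3246]
foot inner top [0.4696 0.1635 0.085 ] tool [-0.0392 -0.0079  0.3196]
foot outer top [0.4596 0.1659 0.085 ] tool [-0.0494 -0.008   0.3196]
foot outer bot [0.4387 0.1721 0.055 ] tool [-0.0712 -0.0093  0.3496]
```

View pics/w2z.png

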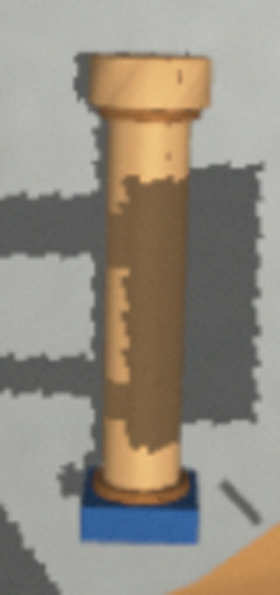

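Request:
drive_tool:
  deltas:
    - {"travel":[0.0015,-0.007,0.04],"rotation":[0,0,0.018]}
    - {"travel":[0,0,0.05],"rotation":[0,0,0]}
    - {"travel":[0,0,0.04],"rotation":[0,0,0]}
    - {"travel":[0,0,0],"rotation":[0,0,0]}
    - {"travel":[0,0,0],"rotation":[0,0,0]}

```text
time: 3.62
tool_pos: [0.5096, 0.1554, 0.2761]
tcp_rot: [-0.0, 0.992, -0.124, 0.001]
wrist_force: [0.7, 0.5, 0.4]
width: 0.0885
```

```bash
python3 - <<'E'
from h import *
s=bot.observe();im=bot.get_image('wrist');cv2.imwrite('pics/w3.png',im[:,:,::-1])
print(s['tool_pos'],s['tcp_rot'],s['time']);np.savez('w3.npz',p=s['tool_pos'],q=s['tcp_rot'])
E
```

```text
[0.5095555  0.15540949 0.27610144] [-3.70710162e-04  9.92337673e-01 -1.23552144e-01  8.19885864e-04] 3.625
```

View pics/w3.png

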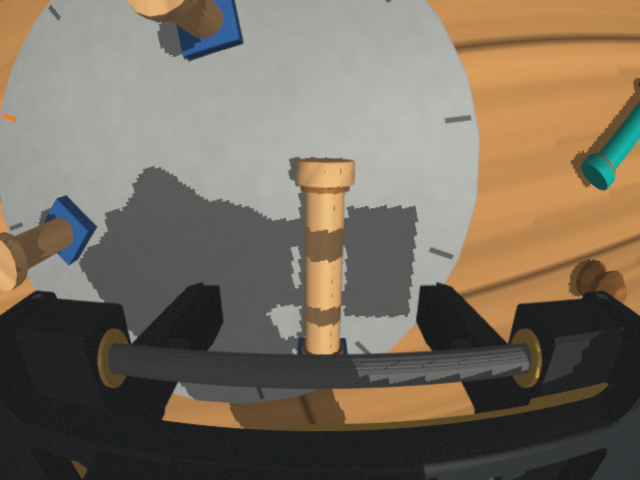

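The shaft is centred between the fingers, running from about (325,195) to (323,338). I'll check the tool-frame offset.

```bash
python3 - <<'E'
from h import *
d=np.load('w3.npz');p,q=d['p'],d['q'];a=cv2.imread('pics/w3.png')
R=qR(q)
hsv=cv2.cvtColor(a,cv2.COLOR_BGR2HSV);m=(hsv[...,1]>70)
for v in (165,175,205,220,260,280,335):
    c=np.where(m[v,285:360])[0]+285
    X=wonz((c.min()+c.max())/2,v,.07,p,q);print(v,c.min(),c.max(),X.round(4),(R.T@(X-p)).round(4))
E
```

```text
165 296 354 [0.5643 0.1393 0.07  ] [0.0567 0.0023 0.2062]
175 296 354 [0.5594 0.1406 0.07  ] [0.0517 0.0024 0.2062]
205 305 343 [0.5447 0.1447 0.07  ] [0.0363 0.0019 0.2062]
220 305 343 [0.5371 0.1466 0.07  ] [0.0285 0.0019 0.2061]
260 305 341 [0.5161 0.1524 0.07  ] [0.0067 0.0015 0.2061]
280 305 341 [0.5049 0.1552 0.07  ] [-0.0048  0.0016  0.2061]
335 306 339 [0.4712 0.1638 0.07  ] [-0.0396  0.0014  0.206 ]
```

Request:
drive_tool:
  deltas:
    - {"travel":[0,0.0015,0.02],"rotation":[0,0,0.01]}
    - {"travel":[0,0,0.018],"rotation":[0,0,0]}
    - {"travel":[0,0,0.01],"rotation":[0,0,0]}
    - {"travel":[0,0,0.004],"rotation":[0,0,0]}
    - {"travel":[0,0,0],"rotation":[0,0,0]}
  gripper: 0.5

```text
time: 4.3
tool_pos: [0.5085, 0.1544, 0.2227]
tcp_rot: [-0.0, 0.992, -0.128, -0.0]
wrist_force: [0.6, 0.1, -0.2]
width: 0.0444
```

Request:
drive_tool:
  deltas:
    - {"travel":[0,0,0],"rotation":[0,0,0]}
    - {"travel":[0,0,0],"rotation":[0,0,0]}
  gripper: 0.35

```text
time: 4.55
tool_pos: [0.5086, 0.1543, 0.2231]
tcp_rot: [-0.0, 0.992, -0.128, 0.0]
wrist_force: [0.8, 0.2, 0.4]
width: 0.031
```

```bash
python3 - <<'E'
from h import *
s=bot.observe();im=bot.get_image('wrist');cv2.imwrite('pics/w4.png',im[:,:,::-1])
im=bot.get_image('side');cv2.imwrite('pics/s4.png',cv2.resize(im[200:400,180:400,::-1],(660,600)))
print(s['tool_pos'],s['tcp_rot'],s['time'],s['width'],s['wrist_force'])
E
```

```text
[0.50857592 0.15434707 0.22307931] [-1.51960538e-04  9.91744341e-01 -1.28230447e-01  3.02207314e-04] 4.55 0.03096766111673186 [0.78054785 0.16592719 0.38640121]
```

View pics/w4.png

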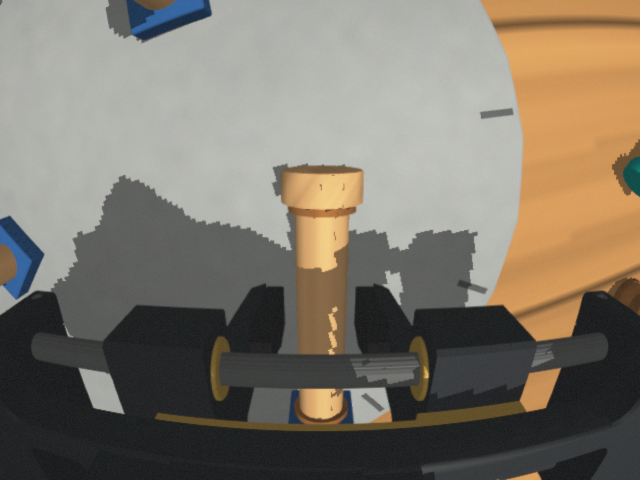

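View pics/s4.png

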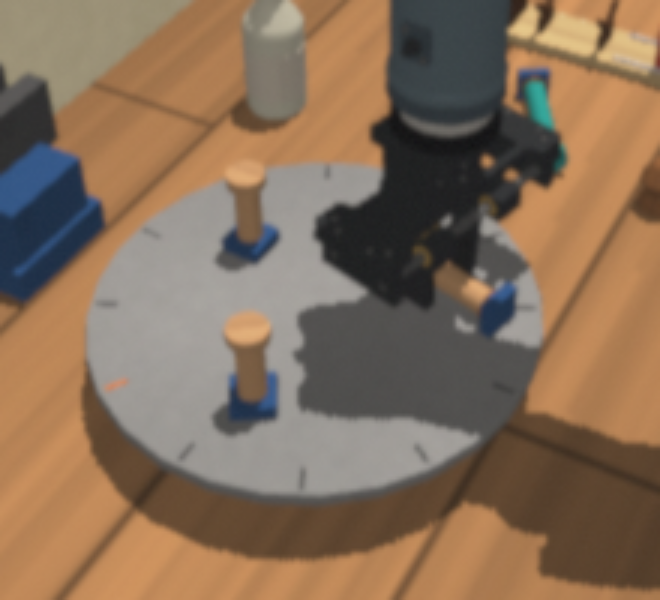

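In w4 the shaft centre is at column 322 and the midpoint between the fingers at 320, so they agree to within 1 mm. I'll close in small steps.

Request:
drive_tool:
  deltas:
    - {"travel":[0,0,0],"rotation":[0,0,0]}
  gripper: 0.28

```text
time: 4.78
tool_pos: [0.5084, 0.1543, 0.2228]
tcp_rot: [-0.0, 0.992, -0.128, 0.0]
wrist_force: [0.1, -0.7, -0.9]
width: 0.025
```

Request:
drive_tool:
  deltas:
    - {"travel":[0,0,0],"rotation":[0,0,0]}
  gripper: 0.25

```text
time: 4.9
tool_pos: [0.5084, 0.1543, 0.2227]
tcp_rot: [-0.0, 0.992, -0.128, 0.0]
wrist_force: [1.4, -0.2, 0.4]
width: 0.0221
```

Request:
drive_tool:
  deltas:
    - {"travel":[0,0,0],"rotation":[0,0,0]}
  gripper: 0.23

```text
time: 5.03
tool_pos: [0.5084, 0.1542, 0.2227]
tcp_rot: [0.0, 0.992, -0.128, -0.0]
wrist_force: [0.1, -0.0, -0.4]
width: 0.0204
```

Request:
drive_tool:
  deltas:
    - {"travel":[0,0,0],"rotation":[0,0,0]}
    - {"travel":[0,0,0],"rotation":[0,0,0]}
    - {"travel":[0,0,0],"rotation":[0,0,0]}
  gripper: 0.1

```text
time: 5.4
tool_pos: [0.5084, 0.1542, 0.2227]
tcp_rot: [0.0, 0.992, -0.128, -0.0]
wrist_force: [-0.9, 0.8, -0.1]
width: 0.0193
```

Request:
drive_tool:
  deltas:
    - {"travel":[0,0,-0.005],"rotation":[0,0,0]}
    - {"travel":[0,0,-0.015],"rotation":[0,0,0]}
    - {"travel":[0,0,-0.03],"rotation":[0,0,0]}
    - {"travel":[0,0,-0.04],"rotation":[0,0,0]}
    - {"travel":[0,0,-0.04],"rotation":[0,0,0]}

```text
time: 6.02
tool_pos: [0.5083, 0.1543, 0.355]
tcp_rot: [-0.0, 0.992, -0.128, 0.0]
wrist_force: [0.5, 0.7, -1.0]
width: 0.0194
```

```bash
python3 - <<'E'
from h import *
s=bot.observe();im=bot.get_image('wrist');cv2.imwrite('pics/w5.png',im[:,:,::-1])
im=bot.get_image('side');cv2.imwrite('pics/s5.png',cv2.resize(im[200:400,180:400,::-1],(660,600)))
print(s['tool_pos'],s['tcp_rot'],s['time'],s['width'],s['wrist_force'])
E
```

```text
[0.50828095 0.15427986 0.35500217] [-2.42807547e-04  9.91748506e-01 -1.28197879e-01  3.81632891e-04] 6.025 0.019419505302433825 [ 0.46518876  0.69212237 -1.00726646]
```

View pics/w5.png

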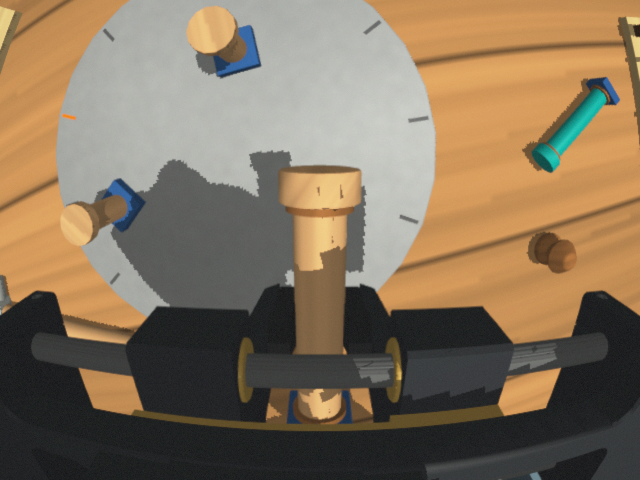

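View pics/s5.png

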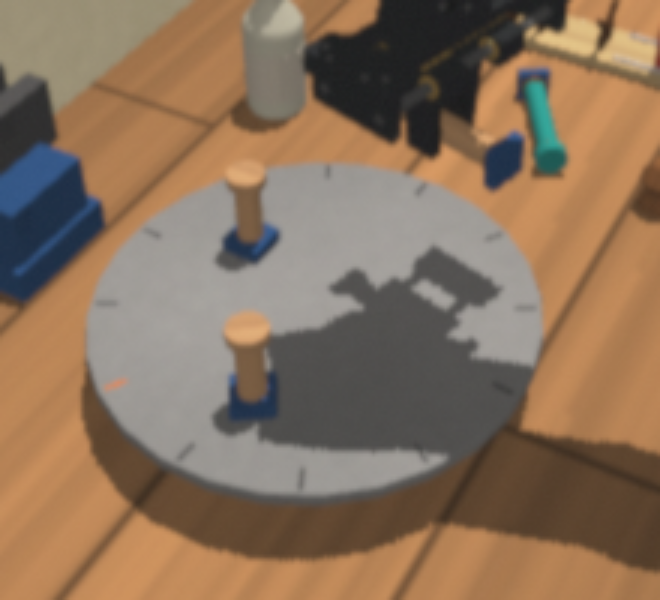

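Lift is good: the plate hasn't moved (tick marks and orange mark unchanged) and both posts are standing. Next is to compute the pillar's position in the hand.

```bash
python3 - <<'E'
from h import *
p=np.array([0.50828095,0.15427986,0.35500217]);q=np.array([0,0.991748506,-0.128197879,0])
R=qR(q)
for n,u,v,dz in [('head outer',320,166,.005),('head outer',320,166,.015),('head/shaft',320,207,.008),('foot out',320,425,.015),('sh',320.5,240,0),('sh lo',319.5,395,0)]:
    X=wonz(u,v,p[2]-.1527+dz,p,q);print(n,X.round(4),(R.T@(X-p)).round(4))
E
```

```text
head outer [0.5682 0.1388 0.2073] [ 0.0619 -0.0003  0.1477]
head outer [0.5691 0.1386 0.2173] [ 0.0628 -0.0003  0.1377]
head/shaft [0.5549 0.1423 0.2103] [ 0.0482 -0.0003  0.1447]
foot out [0.4654 0.1657 0.2173] [-4.440e-02 -1.000e-04  1.377e-01]
sh [0.5412 0.1457 0.2023] [ 0.034  -0.      0.1527]
sh lo [0.47   0.1647 0.2023] [-0.0396 -0.0003  0.1527]
```

Request:
drive_tool:
  deltas:
    - {"travel":[0.015,0.045,0],"rotation":[0,0,-0.13]}
    - {"travel":[0.01,0.06,0],"rotation":[0,0,-0.127]}
    - {"travel":[0,0.06,0],"rotation":[0,0,0]}
    - {"travel":[0,0.06,0],"rotation":[0,0,0]}
    - {"travel":[0,0.06,0],"rotation":[0,0,0]}

```text
time: 6.75
tool_pos: [0.5133, -0.1357, 0.3529]
tcp_rot: [-0.0, 1.0, 0.0, 0.0]
wrist_force: [1.0, 0.2, -0.0]
width: 0.0191
```

Request:
drive_tool:
  deltas:
    - {"travel":[0.01,0.06,0],"rotation":[0,0,0]}
    - {"travel":[0.01,0.04,0],"rotation":[0,0,0]}
    - {"travel":[0,0.02,0],"rotation":[0,0,0]}
    - {"travel":[0,0,0],"rotation":[0,0,0]}
    - {"travel":[0,0,0],"rotation":[0,0,0]}

```text
time: 7.38
tool_pos: [0.5338, -0.2515, 0.3526]
tcp_rot: [-0.001, 1.0, 0.001, -0.0]
wrist_force: [0.3, -0.1, -0.6]
width: 0.0192
```

```bash
python3 - <<'E'
from h import *
s=bot.observe();im=bot.get_image('wrist');cv2.imwrite('pics/w6.png',im[:,:,::-1])
print(s['tool_pos'],s['tcp_rot'],s['time'],s['width'],s['wrist_force'])
E
```

```text
[ 0.5338409  -0.25152041  0.35261186] [-7.57865771e-04  9.99998948e-01  1.21873812e-03 -2.11044401e-04] 7.375 0.01916434531302715 [ 0.25404657 -0.05411584 -0.59405632]
```

View pics/w6.png

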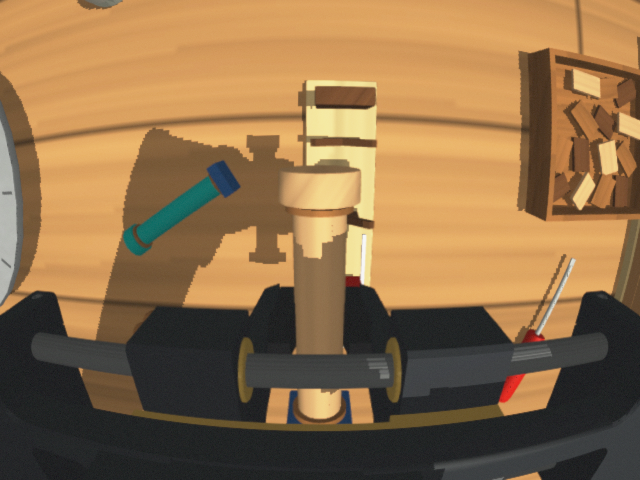

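```bash
python3 - <<'E'
from h import *
p=np.array([ 0.5338409,-0.25152041,0.35261186]);q=np.array([0,1,0.0012,0])
for n,u,v,z in [('fl',315.5,105,.062),('fr',375,105,.062),('bl',303,81,.012),('br',376.5,82,.012),('s1r',376,144,.052),('s2r',373,223,.052)]: print(n,wonz(u,v,z,p,q).round(4))
E
```

```text
fl [ 0.6264 -0.2481  0.062 ]
fr [ 0.6273 -0.2907  0.062 ]
bl [ 0.6507 -0.237   0.012 ]
br [ 0.651  -0.2992  0.012 ]
s1r [ 0.5984 -0.2934  0.052 ]
s2r [ 0.537 -0.293  0.052]
```

Request:
drive_tool:
  deltas:
    - {"travel":[0.013,0.009,0.03],"rotation":[0,0,0]}
    - {"travel":[0.013,0.008,0.04],"rotation":[0,0,0]}
    - {"travel":[0,0,0.02],"rotation":[0,0,0]}
    - {"travel":[0,0,0],"rotation":[0,0,0]}
    - {"travel":[0,0,0],"rotation":[0,0,0]}

```text
time: 8.05
tool_pos: [0.56, -0.2704, 0.2641]
tcp_rot: [0.0, 1.0, 0.0, 0.001]
wrist_force: [-0.4, -0.2, -0.1]
width: 0.019
```

```bash
python3 - <<'E'
from h import *
s=bot.observe();im=bot.get_image('wrist');cv2.imwrite('pics/w7.png',im[:,:,::-1])
im=bot.get_image('side');cv2.imwrite('pics/s7.png',cv2.resize(im[150:260,320:450,::-1],(650,550),interpolation=cv2.INTER_CUBIC))
im=bot.get_image('top');cv2.imwrite('pics/t7.png',cv2.resize(im[190:310,360:480,::-1],(600,600),interpolation=cv2.INTER_CUBIC))
print(s['tool_pos'],s['tcp_rot'],s['time'],s['width'],s['wrist_force'])
E
```

```text
[ 0.56003019 -0.27041457  0.26407494] [2.19384029e-04 9.99999694e-01 2.16526295e-04 7.18937321e-04] 8.05 0.018971383209399666 [-0.39758956 -0.18098416 -0.06954541]
```

View pics/w7.png

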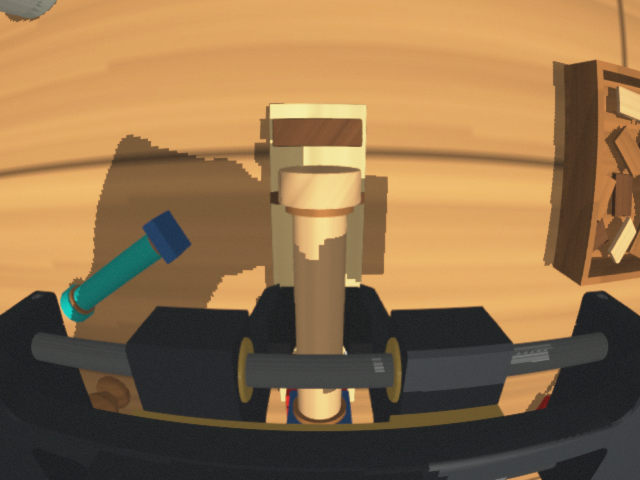

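View pics/s7.png

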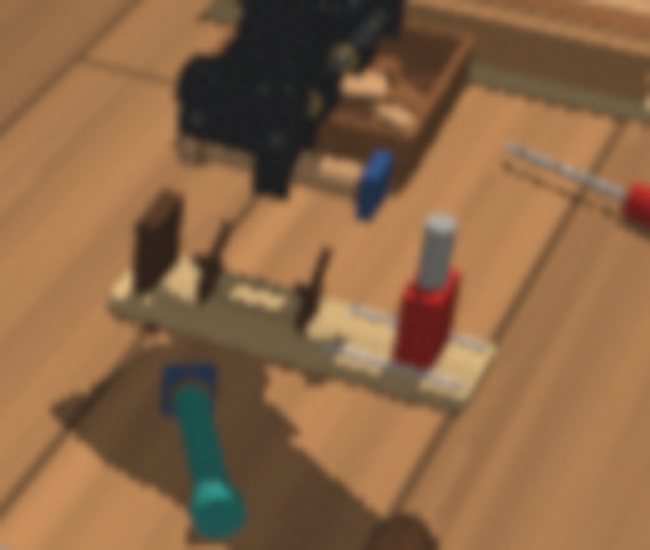

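The cradle lines up: the fence's near edge runs from (272,146) to (362,146), centred on column 317, with the head at 320. I'll shift 1 mm and lower.

Request:
drive_tool:
  deltas:
    - {"travel":[0,-0.001,0.025],"rotation":[0,0,0]}
    - {"travel":[0,0,0.02],"rotation":[0,0,0]}
    - {"travel":[0,0,0.012],"rotation":[0,0,0]}
    - {"travel":[0,0,0.005],"rotation":[0,0,0]}
    - {"travel":[0,0,0],"rotation":[0,0,0]}

```text
time: 8.82
tool_pos: [0.5598, -0.2699, 0.2007]
tcp_rot: [-0.0, 1.0, -0.0, -0.0]
wrist_force: [-1.0, -0.6, 0.3]
width: 0.019
```

Request:
drive_tool:
  deltas:
    - {"travel":[0,0,0.001],"rotation":[0,0,0]}
    - {"travel":[0,0,0.001],"rotation":[0,0,0]}
    - {"travel":[0,0,0],"rotation":[0,0,0]}

```text
time: 9.2
tool_pos: [0.5598, -0.2699, 0.1989]
tcp_rot: [0.0, 1.0, -0.0, 0.0]
wrist_force: [-0.4, 0.0, -1.3]
width: 0.019
```

Request:
drive_tool:
  deltas:
    - {"travel":[0,0,0.001],"rotation":[0,0,0]}
    - {"travel":[0,0,0],"rotation":[0,0,0]}

```text
time: 9.45
tool_pos: [0.5599, -0.2696, 0.1979]
tcp_rot: [-0.0, 1.0, 0.0, 0.0]
wrist_force: [-0.4, 1.4, 2.0]
width: 0.0193
```

```bash
python3 - <<'E'
from h import *
s=bot.observe();im=bot.get_image('wrist');cv2.imwrite('pics/w8.png',im[:,:,::-1])
im=bot.get_image('side');cv2.imwrite('pics/s8.png',cv2.resize(im[150:260,320:450,::-1],(650,550),interpolation=cv2.INTER_CUBIC))
print(s['tool_pos'],s['tcp_rot'],s['time'],s['width'],s['wrist_force'],s['moment'])
E
```

```text
[ 0.55991685 -0.26957647  0.19793716] [-1.28431815e-04  9.99999978e-01  3.96767764e-05  1.59589645e-04] 9.45 0.019255297591307667 [-0.35358937  1.42144561  2.00574591] [ 0.26627881  0.04369956 -0.01202501]
```

View pics/w8.png

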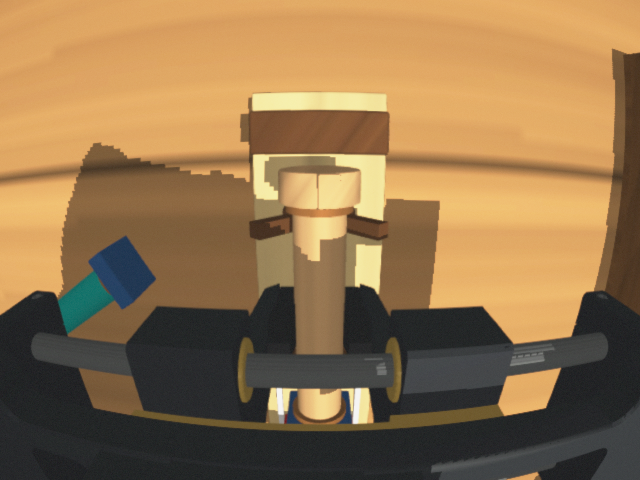

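View pics/s8.png

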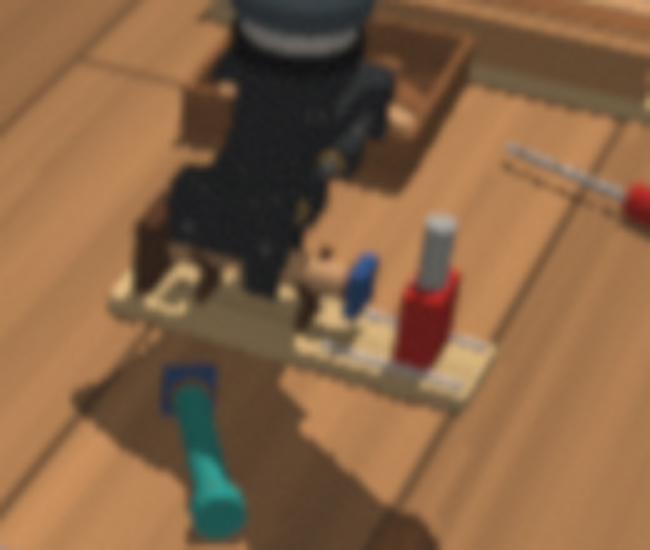

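The wrist force (+2 N in z) shows the pillar has reached the saddles, and it sits between both V's. Releasing it now.

Request:
drive_tool:
  deltas:
    - {"travel":[0,0,0.0005],"rotation":[0,0,0]}
    - {"travel":[0,0,0],"rotation":[0,0,0]}
  gripper: 0.25

```text
time: 9.8
tool_pos: [0.5595, -0.2701, 0.197]
tcp_rot: [0.0, 1.0, -0.0, -0.0]
wrist_force: [0.0, -0.5, 0.0]
width: 0.022
```

Request:
drive_tool:
  deltas:
    - {"travel":[0,0,0],"rotation":[0,0,0]}
    - {"travel":[0,0,0],"rotation":[0,0,0]}
    - {"travel":[0,0,0],"rotation":[0,0,0]}
  gripper: 0.6

```text
time: 10.18
tool_pos: [0.5597, -0.2699, 0.1972]
tcp_rot: [0.0, 1.0, -0.0, -0.0]
wrist_force: [-0.2, -0.1, -0.6]
width: 0.05
```

Request:
drive_tool:
  deltas:
    - {"travel":[0,0,-0.02],"rotation":[0,0,0]}
    - {"travel":[0,0,-0.04],"rotation":[0,0,0]}
    - {"travel":[0,0,-0.04],"rotation":[0,0,0]}
    - {"travel":[-0.04,0,-0.02],"rotation":[0,0,0]}
    - {"travel":[-0.04,0,0],"rotation":[0,0,0]}

```text
time: 10.8
tool_pos: [0.4797, -0.2701, 0.3205]
tcp_rot: [0.001, 1.0, 0.0, 0.002]
wrist_force: [-0.3, -1.6, -0.7]
width: 0.0529
```

Request:
drive_tool:
  deltas:
    - {"travel":[-0.016,0,0],"rotation":[0,0,0]}
    - {"travel":[0,0,0],"rotation":[0,0,0]}
    - {"travel":[0,0,0],"rotation":[0,0,0]}

```text
time: 11.18
tool_pos: [0.4651, -0.2696, 0.3176]
tcp_rot: [0.0, 1.0, 0.0, 0.001]
wrist_force: [0.1, -0.2, -0.9]
width: 0.0526
```

```bash
python3 - <<'E'
from h import *
s=bot.observe();im=bot.get_image('wrist');cv2.imwrite('pics/w9.png',im[:,:,::-1])
np.savez('w9.npz',p=s['tool_pos'],q=s['tcp_rot'])
im=bot.get_image('side');cv2.imwrite('pics/s9.png',cv2.resize(im[150:260,320:450,::-1],(650,550),interpolation=cv2.INTER_CUBIC))
print(s['tool_pos'],s['tcp_rot'],s['time'],s['width'],s['wrist_force'],s['moment'])
E
```

```text
[ 0.46513583 -0.26959075  0.31757507] [5.87226058e-05 9.99999577e-01 3.95083443e-04 8.29059510e-04] 11.175 0.052610825704802994 [ 0.06050314 -0.21756863 -0.86516074] [-0.014263    0.05173627  0.00145162]
```

View pics/w9.png

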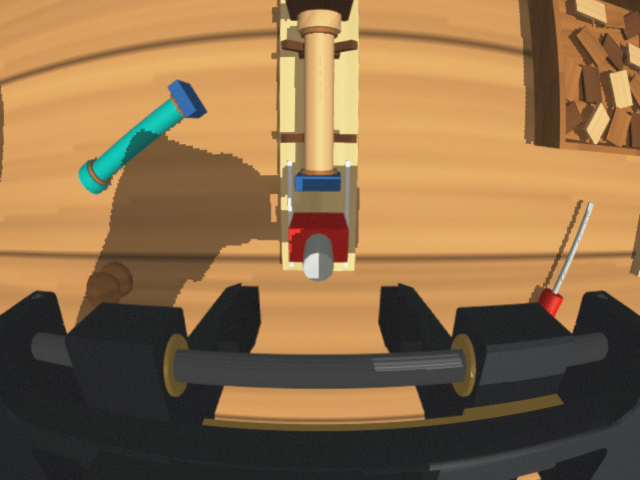

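View pics/s9.png

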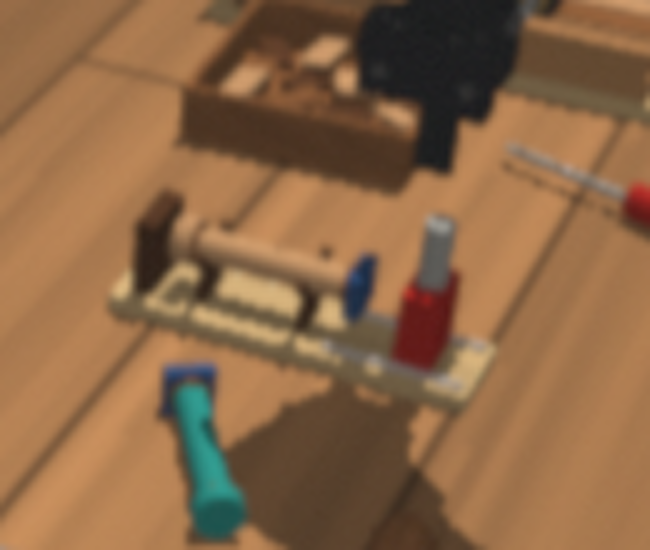

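The pillar lies level in both saddles, with its foot at (318,183) and a gap to the stop face at row 213. The post's top disc is at about (318,265).

```bash
python3 - <<'E'
from h import *
d=np.load('w9.npz');p,q=d['p'],d['q'];R=qR(q)
for n,u,v,z in [('post',318,265,.102),('post far edge',318,250,.102),('stop top face edge',318,236,.062),('foot outer top',318,190,.06),('stop front low',318,213,.02)]:
    X=wonz(u,v,z,p,q);print(n,X.round(4),(R.T@(X-p)).round(4))
E
```

```text
post [ 0.4659 -0.2684  0.102 ] [ 0.0004 -0.0012  0.2156]
post far edge [ 0.4748 -0.2684  0.102 ] [ 0.0093 -0.0012  0.2156]
stop top face edge [ 0.4712 -0.2683  0.062 ] [ 0.0056 -0.0013  0.2556]
foot outer top [ 0.5014 -0.2683  0.06  ] [ 0.0359 -0.0013  0.2576]
stop front low [ 0.4773 -0.2682  0.02  ] [ 0.0116 -0.0014  0.2976]
```

Request:
drive_tool:
  deltas:
    - {"travel":[0.0005,-0.001,0.035],"rotation":[0,0,0]}
    - {"travel":[0,0,0.03],"rotation":[0,0,0]}
    - {"travel":[0,0,0.015],"rotation":[0,0,0]}
    - {"travel":[0,0,0.004],"rotation":[0,0,0]}
    - {"travel":[0,0,0],"rotation":[0,0,0]}

```text
time: 11.9
tool_pos: [0.4647, -0.2689, 0.2336]
tcp_rot: [0.0, 1.0, -0.0, 0.0]
wrist_force: [0.4, 0.1, -0.5]
width: 0.0529
```

Request:
drive_tool:
  deltas:
    - {"travel":[0,0,0],"rotation":[0,0,0]}
    - {"travel":[0,0,0],"rotation":[0,0,0]}
  gripper: 0.28

```text
time: 12.15
tool_pos: [0.4645, -0.269, 0.2339]
tcp_rot: [0.0, 1.0, -0.0, 0.001]
wrist_force: [0.9, -0.5, -0.7]
width: 0.0351
```

```bash
python3 - <<'E'
from h import *
s=bot.observe();im=bot.get_image('wrist');cv2.imwrite('pics/w10.png',im[:,:,::-1])
print(s['tool_pos'],s['tcp_rot'],s['time'],s['width'],s['wrist_force'],s['moment'])
E
```

```text
[ 0.46450146 -0.26900147  0.23393586] [ 3.16921689e-04  9.99999767e-01 -1.42741509e-04  5.87284539e-04] 12.15 0.03507838793319164 [ 0.93830295 -0.51227095 -0.68743694] [-0.04878082  0.0588601  -0.04978244]
```

View pics/w10.png

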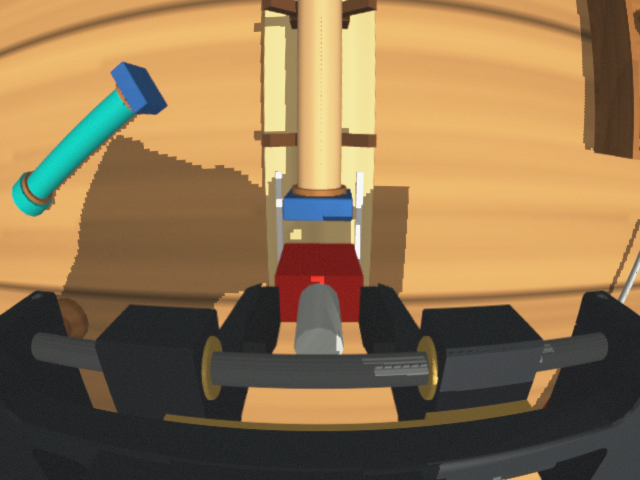

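The post at column 320 is centred between the fingers. I'll close on it and slide.

Request:
drive_tool:
  deltas:
    - {"travel":[0,0,0],"rotation":[0,0,0]}
    - {"travel":[0,0,0],"rotation":[0,0,0]}
    - {"travel":[0,0,0],"rotation":[0,0,0]}
  gripper: 0.1

```text
time: 12.58
tool_pos: [0.4643, -0.2688, 0.2334]
tcp_rot: [0.0, 1.0, -0.0, 0.0]
wrist_force: [-0.8, 0.8, 3.5]
width: 0.0166
```

Request:
drive_tool:
  deltas:
    - {"travel":[0.004,0,0],"rotation":[0,0,0]}
    - {"travel":[0.006,0,0],"rotation":[0,0,0]}
    - {"travel":[0.006,0,0],"rotation":[0,0,0]}
    - {"travel":[0.004,0,0],"rotation":[0,0,0]}
    - {"travel":[0,0,0],"rotation":[0,0,0]}

```text
time: 13.2
tool_pos: [0.4851, -0.2689, 0.2334]
tcp_rot: [0.0, 1.0, 0.0, 0.001]
wrist_force: [1.2, -0.5, 3.2]
width: 0.0171
```

```bash
python3 - <<'E'
from h import *
s=bot.observe();im=bot.get_image('wrist');cv2.imwrite('pics/w11.png',im[:,:,::-1])
im=bot.get_image('side');cv2.imwrite('pics/s11.png',cv2.resize(im[150:260,320:450,::-1],(650,550),interpolation=cv2.INTER_CUBIC))
print(s['tool_pos'],s['tcp_rot'],s['time'],s['width'],s['wrist_force'],s['moment'])
E
```

```text
[ 0.48508717 -0.26885857  0.23339746] [2.27129925e-04 9.99999630e-01 9.10765048e-05 8.24374252e-04] 13.2 0.017060404800089017 [ 1.23982477 -0.48688579  3.20813568] [ 0.04616793 -0.19177817 -0.07676314]
```

View pics/w11.png

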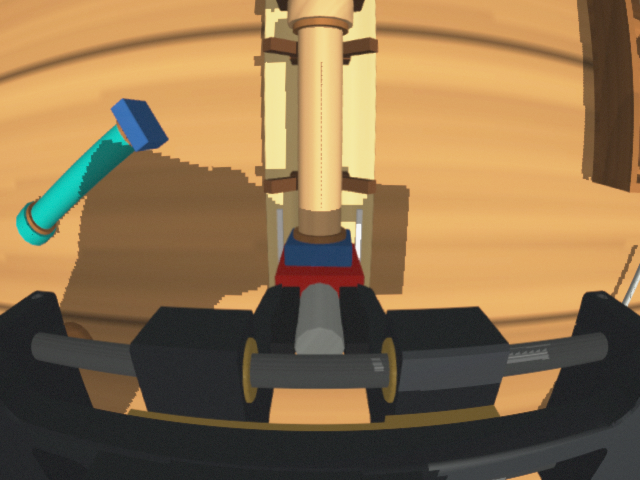

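The stop moved with the hand and is close to the foot. I'll carry on in fine steps and watch Fx.

Request:
drive_tool:
  deltas:
    - {"travel":[0.002,0,0],"rotation":[0,0,0]}
    - {"travel":[0.002,0,0],"rotation":[0,0,0]}
    - {"travel":[0.002,0,0],"rotation":[0,0,0]}
    - {"travel":[0.001,0,0],"rotation":[0,0,0]}
    - {"travel":[0,0,0],"rotation":[0,0,0]}

```text
time: 13.92
tool_pos: [0.491, -0.2689, 0.2334]
tcp_rot: [0.0, 1.0, -0.0, -0.0]
wrist_force: [-1.6, 0.9, 5.6]
width: 0.0176
```

Request:
drive_tool:
  deltas:
    - {"travel":[0.001,0,0],"rotation":[0,0,0]}
    - {"travel":[0,0,0],"rotation":[0,0,0]}

```text
time: 14.18
tool_pos: [0.4919, -0.2689, 0.2334]
tcp_rot: [-0.0, 1.0, -0.0, -0.0]
wrist_force: [-1.2, 0.6, 6.4]
width: 0.0169
```

Request:
drive_tool:
  deltas:
    - {"travel":[0.001,0,0],"rotation":[0,0,0]}
    - {"travel":[0,0,0],"rotation":[0,0,0]}

```text
time: 14.42
tool_pos: [0.4929, -0.2689, 0.2334]
tcp_rot: [0.0, 1.0, -0.0, -0.0]
wrist_force: [-1.0, -0.3, 6.3]
width: 0.0171
```

```bash
python3 - <<'E'
from h import *
s=bot.observe();im=bot.get_image('wrist');cv2.imwrite('pics/w12.png',im[:,:,::-1])
im=bot.get_image('side');cv2.imwrite('pics/s12.png',cv2.resize(im[150:260,320:450,::-1],(650,550),interpolation=cv2.INTER_CUBIC))
print(s['tool_pos'],s['tcp_rot'],s['time'],s['width'],s['wrist_force'],s['moment'])
E
```

```text
[ 0.49291943 -0.26892315  0.23338675] [ 9.75387135e-06  9.99999886e-01 -1.92354185e-04 -4.36169205e-04] 14.425 0.017149910806310148 [-0.96789527 -0.27194969  6.27433565] [0.15585387 0.3447518  0.01248783]
```

View pics/w12.png

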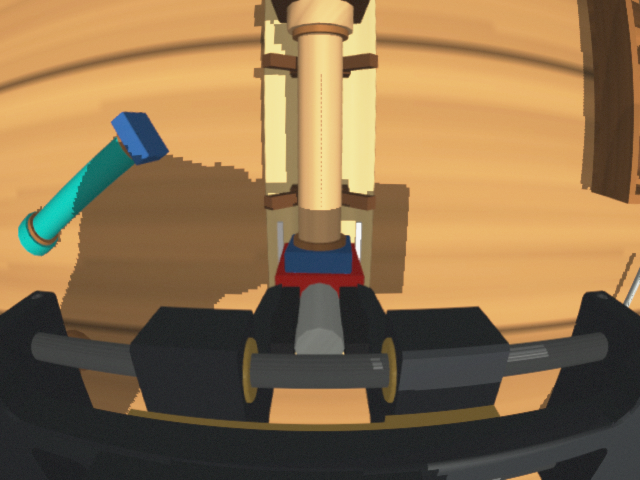

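Request:
drive_tool:
  deltas:
    - {"travel":[0.001,0,0],"rotation":[0,0,0]}
    - {"travel":[0,0,0],"rotation":[0,0,0]}

```text
time: 14.78
tool_pos: [0.4939, -0.2689, 0.2334]
tcp_rot: [0.0, 1.0, -0.0, -0.0]
wrist_force: [-1.8, -0.7, 6.2]
width: 0.017
```

Request:
drive_tool:
  deltas:
    - {"travel":[0.001,0,0],"rotation":[0,0,0]}
    - {"travel":[0,0,0],"rotation":[0,0,0]}

```text
time: 15.02
tool_pos: [0.4949, -0.2689, 0.2334]
tcp_rot: [-0.0, 1.0, -0.0, -0.0]
wrist_force: [-1.6, -0.7, 6.8]
width: 0.0171
```

Request:
drive_tool:
  deltas:
    - {"travel":[0.001,0,0],"rotation":[0,0,0]}
    - {"travel":[0,0,0],"rotation":[0,0,0]}

```text
time: 15.28
tool_pos: [0.4953, -0.269, 0.2333]
tcp_rot: [-0.0, 1.0, -0.0, -0.001]
wrist_force: [-4.4, 0.7, 9.5]
width: 0.017
```

Request:
drive_tool:
  deltas:
    - {"travel":[0.0005,0,0],"rotation":[0,0,0]}
    - {"travel":[0,0,0],"rotation":[0,0,0]}

```text
time: 15.52
tool_pos: [0.4955, -0.269, 0.2333]
tcp_rot: [-0.0, 1.0, -0.0, -0.002]
wrist_force: [-4.8, 0.4, 9.9]
width: 0.0168
```

```bash
python3 - <<'E'
from h import *
s=bot.observe();im=bot.get_image('wrist');cv2.imwrite('pics/w13.png',im[:,:,::-1])
im=bot.get_image('side');cv2.imwrite('pics/s13.png',cv2.resize(im[150:260,320:450,::-1],(650,550),interpolation=cv2.INTER_CUBIC))
print(s['tool_pos'],s['time'],s['width'],s['wrist_force'],s['moment'])
E
```

```text
[ 0.49547289 -0.26903026  0.23332557] 15.525 0.016827206964767197 [-4.75956557  0.38203467  9.92116194] [ 0.23003435  1.07182324 -0.01681883]
```

View pics/s13.png

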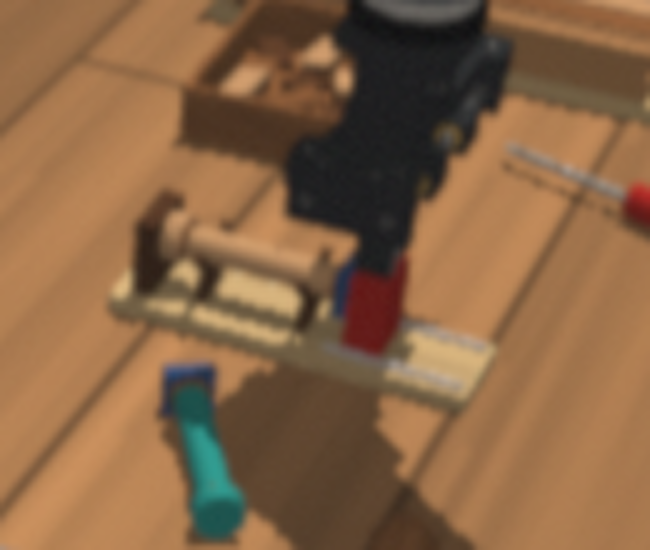

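The pillar is held: Fx is about −5 N, and the roughly 31 mm slide agrees with the 150 mm gap I measured less 120 mm. In the side view the foot meets the stop and the head meets the fence. I'll release and lift away.

Request:
drive_tool:
  deltas:
    - {"travel":[0,0,0],"rotation":[0,0,0]}
    - {"travel":[0,0,0],"rotation":[0,0,0]}
    - {"travel":[0,0,0],"rotation":[0,0,0]}
  gripper: 0.6

```text
time: 16.0
tool_pos: [0.4967, -0.2688, 0.2329]
tcp_rot: [-0.0, 1.0, -0.0, -0.0]
wrist_force: [-0.1, -0.3, -0.0]
width: 0.0453
```

Request:
drive_tool:
  deltas:
    - {"travel":[0,0,-0.02],"rotation":[0,0,0]}
    - {"travel":[0,0,-0.04],"rotation":[0,0,0]}
    - {"travel":[0,0,-0.05],"rotation":[0,0,0]}
    - {"travel":[0,0,-0.03],"rotation":[0,0,0]}
    - {"travel":[0,0,0],"rotation":[0,0,0]}

```text
time: 16.62
tool_pos: [0.4975, -0.2692, 0.3755]
tcp_rot: [0.001, 1.0, -0.0, 0.002]
wrist_force: [-0.2, -0.3, 0.1]
width: 0.0527
```

Request:
drive_tool:
  deltas:
    - {"travel":[0,0,0],"rotation":[0,0,0]}
    - {"travel":[0,0,0],"rotation":[0,0,0]}

```text
time: 16.88
tool_pos: [0.4963, -0.2686, 0.3717]
tcp_rot: [-0.001, 1.0, -0.0, -0.001]
wrist_force: [-0.4, 0.4, -0.2]
width: 0.0533
```

```bash
python3 - <<'E'
from h import *
s=bot.observe();im=bot.get_image('wrist');z=im[30:290,250:390,::-1];cv2.imwrite('pics/w14.png',cv2.resize(z,(323,600),interpolation=cv2.INTER_CUBIC))
a=bot.get_image('side');cv2.imwrite('pics/s14.png',a[:,:,::-1])
cv2.imwrite('pics/s14z.png',cv2.resize(a[170:250,330:430,::-1],(700,560),interpolation=cv2.INTER_CUBIC))
im=bot.get_image('top');cv2.imwrite('pics/t14.png',im[:,:,::-1])
print(s['tool_pos'],s['time'],s['width'],s['wrist_force'])
E
```

```text
[ 0.49626078 -0.2686216   0.37169584] 16.875 0.05325684619381692 [-0.35084294  0.43904837 -0.23418863]
```

View pics/w14.png

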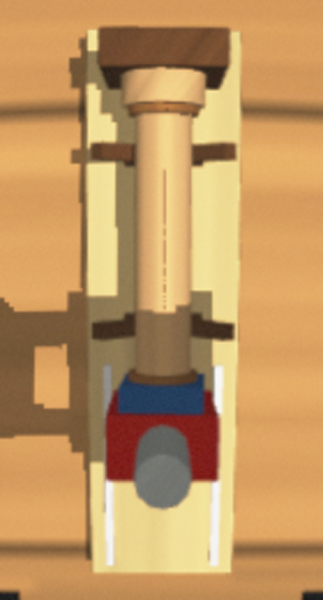

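View pics/s14z.png

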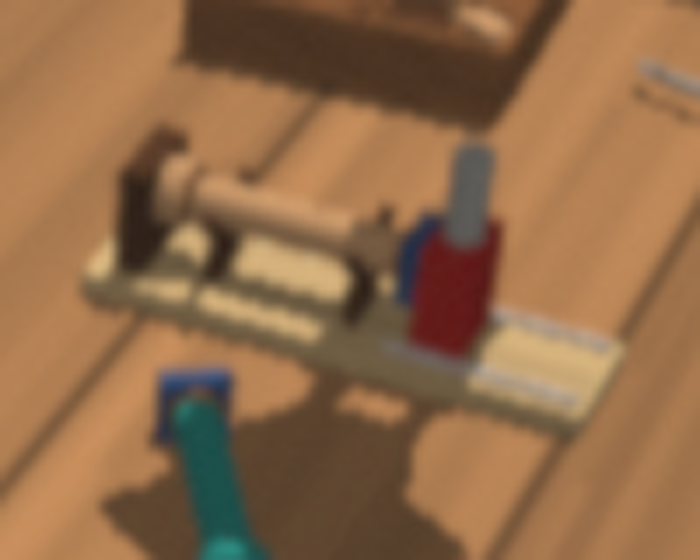

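View pics/s14.png

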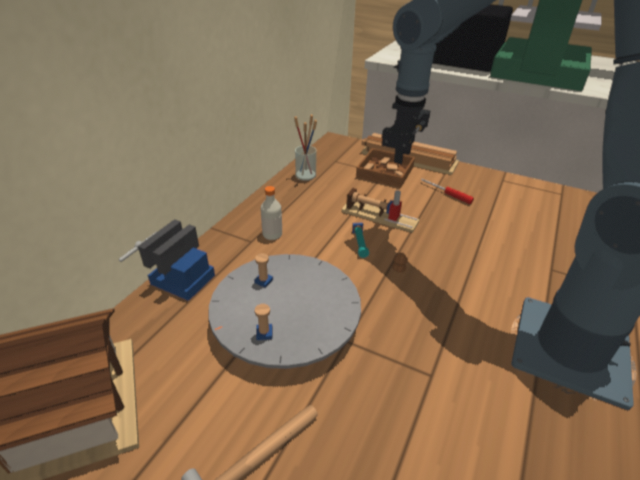

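In w14 the head meets the fence at about (165,72) and the foot's edge meets the red stop at about (160,412), with no visible gap. The posts are standing and the other things haven't moved, so I'll hand in.

```bash
python3 - <<'E'
from cell import bot
print(bot.hand_in())
E
```

```text
the job is handed in; nothing more can be done
None
```

The pillar is in the cradle and held end to end: its foot is against the red stop and its head is against the fence. I handed the job in at about 17 s of the 64 s allowed; no verdict was reported.

- **Lift:** I gripped the pillar across mid-shaft, closing in small steps. The plate's marks looked the same before and after the lift, and neither short pillar moved.
- **Laying down:** I lowered the pillar until the wrist force showed it resting on the saddles, then let go. Its head was about 5 mm short of the fence by measurement.
- **Clamping:** I gripped the stop's post and slid it about 31 mm, until the resisting force rose to about 5 N. That agrees with the 30 mm I had estimated from the images. I then let go and lifted clear.

**Last checks:** The wrist and side pictures show no visible gap at either end. Both short pillars are standing, the other things in the side view are where they were, and the wrist force is about zero. I did not measure the end gaps beyond the pictures and the contact force. The top and wrist cameras disagreed by 2–3 mm on the cradle's sideways position, so I used the wrist camera's value. No check failed.

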